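Clear the light gauge, then hold the test glass in its beam

ROBOT

A 7-joint arm with a two-finger parallel gripper is mounted at the origin on a cart in front of the work surface, level with it; the furniture and walls round the work are solid. World frame = base frame: x ahead of the robot, y to its left, z up, the work surface at z = 0. Lengths are in m, angles in rad, forces in N, time in s.
With the tool pointing down it reaches from about 0.4 to 0.85 m from the base axis. Payload 10.4 kg.
Tool frame: the origin (TCP) lies between the finger pads; the fingertips stand manip.tcp_to_tips ahead of it and the grasp point (between the pads) lies 2 mm behind it (manip.tcp_to_tips is the distance from the TCP to the fingertips, in m); y points along the fingers, z is the direction in which the jaws open and shut, and the axes are right-handed (so a half turn about y gives the same grasp; the last joint's range is limited). The gripper opens to 85 mm and grips with 20 to 120 N. Pads are 22 mm wide; open, the fingers measure 114 mm over their backs; the gripper's body (76 mm by 85 mm) begins 54 mm behind the grasp point. The pads swing forward as they close: fully open they stand 13 mm farther back than shut.
Start: joints at [1.305, 0.332, -0.065, 1.46, 0.022, 1.35, -0.088], TCP at [0.15, -0.607, 0.248] pointing down, gripper open.
Joint ranges: [-2.6, 2.6], [-0.5, 2.12], [-1.47, 1.34], [0.16, 2.42], [-1.27, 4.41], [0.06, 2.06], [-2.6, 2.6]. Speed limits (rad/s): [2.22, 2.22, 2.79, 2.79, 3.14, 3.14, 3.14].

INTERFACE

Orientations are given as a unit quaternion [x, y, z, w].
In Python, from workcell import manip gives the robot as it stands. The module is installed in compiled form; this text tells all that it offers.
- The arm moves only by the tool move_arm, never from a script. Its argument "increments" is a list of rows, each an object with "offset": the shift along the tool's x, y, z in m, a list of three; "yaw": the turn about the tool's y in degrees; "jaw": the closure in counts, from 0 (fully open) to 255 (shut). In form: [{"offset": [tx, ty, tz], "yaw": yaw, "jaw": jaw}, ...]. A call has 1 to 10 rows; each row is the pose to reach, as a shift and turn from the pose measured when the call began, along the tool's axes at that moment; what a row does not reach only later rows make up. A row lasts 1/12 s, in which the tool goes at most 41.7 mm and 7.16 degrees, less where a joint would pass 70% of its speed; a pose out of reach is approached as far as the arm can. A call with a gripper value outside its range is refused whole. The fingers move at their own pace and stop on an object; "squeeze" is the grip in N (left out, the last holds). Time passes only in rows, so rows that repeat a pose let the fingers close. It gives the time, the measured TCP pose, the force and the opening at its end, in the units of the state.
- manip.get_obs(): the state, without advancing time (a new reading comes with each control period).
- manip.camera(name): name is "scene" or "top" or "wrist"; returns a dict with "pixels" (420x560x3 uint8, red, green, blue), "depth" (420x560 float32, m along the optical axis (not along the pixel's ray), 0 where there is no reading), "intrinsics" (3x3 intrinsics, pixels), "D" ([k1, k2, p1, p2, k3] as OpenCV has them; the pictures are not rectified), "R" (3x3) and "t" (3): a world point X has camera coordinates R X + t; the wrist camera has in their place "mount" (4x4, takes a point from camera to tool coordinates, whose origin is the TCP and whose axes are the tool frame's). Camera axes: x right, y down, z forward; pixel columns grow to the right and rows downward; lengths in m; the calibration is good to about 2 mm. A picture is of the moment at which its call begins: read the wrist's pose just before it.
- manip.hand_in(): hands the job in, once; it reports no verdict.
Trained networks look in a picture, given as the dict that the camera call returned (one of the last four; its "shot" number tells which), for a name from the list of things; names that differ only in an ending like _2 or _b are one class to them, and where a whole thing is asked for, a point or a joint stands for the part that bears it (a point fixed in the world has none). Each returns a list of dicts, best first, with "confidence" (0 to 1); they miss things now and then, are a little off and sometimes report something else, mostly with a low value. They report only what shows in the picture. A call takes as long as a camera call. They do not tell look-alikes from the thing itself.
- manip.recognise(picture, query): "bbox" ([left, top, right, bottom] in pixels, round what is visible of it).
- manip.spot_point(picture, query): "centre" ([column, row] in pixels: a listed point, or the origin of a listed thing).
The state is a dict: "clock": time; "joint_pos": joint angles; "joint_velocities": joint speeds; "tau": joint torques, N m; "position": TCP position; "ee_rot": TCP orientation; "ft_force": force on the tool from outside, world axes, zero at the start; "torque": the same for the moment, N m; "grip_width": opening from 0.0 (shut) to 1.0 (fully open).
Only numpy, scipy, OpenCV 4.12 (cv2) and the standard library are available. Lean on these libraries where they do the work, as an engineer would, in place of code of your own. Each camera call takes 0.05 s, during which the arm holds its last target. There are 200 camera calls.

TASK

Put the dark block that stands in the light path of the gauge back into its own slot, the square one, fully home and upright, and let go of it. Then take the test glass out of its holder, gripping it by its two frosted faces only (no finger may touch the clear glass), and finish while holding it still and upright midway between the two posts, clear of the gauge, so that the light passes squarely through the middle of the lower half of its clear faces. Do not tip or drop the glass, and leave everything else on the bench where it is.

Things in the scene. Friction and masses are not known exactly. Their poses are not given: they have to be found in the camera images.
- gauge: Light gauge, fixed to the bench: a dark steel base plate 110 (x) by 190 (y) mm, 12 mm thick, with two grey posts 44 (x) by 36 (y) mm whose tops are 80 mm above the bench. Each has a round lens on its inner face; the free gap between the posts is 80 mm wide, from y = -40 to +40 mm. Origin: centre of the plate's underside, on the bench. The light runs along its y axis from post to post; along x the gap is open.
- beam (a point): Middle of the light path: halfway between the posts, 60 mm above the bench, straight above the gauge's origin. Axes as the gauge: light along y, z up.
- dark_block: Dark steel block, 30 by 30 mm and 75 mm tall, 0.2 kg, two small brass dots on its top. Stands loose on the base plate (12 mm high) in the middle of the light path. Origin: centre of its foot; z up along it.
- block_holder: Wooden holder fixed to the bench, 70 (x) by 56 (y) by 35 mm tall, two brass nail heads on its front (-x) face: home of the dark block. Square upright slot 36 by 36 mm in its middle, 25 mm deep (floor 10 mm above the bench), sides along the holder's x and y. Origin: centre of its underside.
- block_slot (a point): Centre of the floor of the square slot, 10 mm above the bench and 25 mm below the holder's top. Axes as the holder.
- glass_holder: Wooden holder of the same outer size, one nail head on its front, with a slot 34 (x) by 26 (y) mm, 25 mm deep (floor 10 mm above the bench), in which the test glass stands. Origin: centre of its underside. The three holders stand in a row about 90 mm apart along world y, in any order.
- spare_holder: Wooden holder of the same outer size, three nail heads on its front, with an empty slot 46 (x) by 20 (y) mm for another piece: stays empty. Origin: centre of its underside.
- test_glass: Test glass: upright bar 30 (x) by 22 (y) mm, 90 mm tall, 0.15 kg, its lowest 25 mm in the slot. The two frosted (matt, off-white, with fine level grooves) faces look along its own +x and -x, 30 mm apart and 22 mm wide, over the full height; the two clear, see-through faces look along its +y and -y. Origin: centre of its foot; z up along it.
- clear_glass: The clear core of the test glass, 26 (x) by 20 (y) by 90 mm, its clear faces 1 mm behind the edges of the frosted ones; same origin and axes as the test glass. The fingers must not touch it.
- window (a point): Middle of the lower half of the test glass, on its centre line, 25 mm above its foot: the light shall pass here, along the glass's y axis.
- cork: Bystander: cork sanding block 65 by 110 by 29 mm, loose on the bench.
- tape: Bystander: pocket tape measure 64 by 103 by 36 mm, loose on the bench.
- bar_blank: Bystander: slim wooden bar 29 by 185 by 22 mm, loose on the bench.
Mind the look-alikes: they are no part of the job. Leave any green look-alike of the test_glass alone.

How it is judged:
On the way, in this order (a step that is already met when the one before it is completed fails the run):
1. the dark block stands fully home and upright in the square slot, let go (horizontal distance between dark_block and block_slot below 0.006 m and z of dark_block in the frame of block_slot between -0.003 and 0.004 m and angle between dark_block's own z axis and vertical below 0.08 rad and contact force between the fingers and dark_block below 0.1 N), for 0.2 s.
2. the test glass is lifted out of its holder in the fingers (contact force between the fingers and test_glass above 1 N and height (world z) of test_glass above 0.045 m and angle between test_glass's own z axis and vertical below 0.5 rad), for 0.1 s.
At the end, for the whole second after the job is handed in: Glass held (over 1 N), still, upright and square to the beam within 0.15 rad, off the gauge, its window point within 6 mm of the beam sideways, 20 mm along it, 17 mm below to 15 mm above; dark block let go in the square slot within 6 mm of its centre, 4 mm of its floor, 0.08 rad of upright (all of step 1 and contact force between the fingers and test_glass above 1 N and x of window in the frame of beam between -0.006 and 0.006 m and y of window in the frame of beam between -0.02 and 0.02 m and z of window in the frame of beam between -0.017 and 0.015 m and angle between test_glass's own z axis and vertical below 0.15 rad and angle between the y axis of test_glass and the y axis of beam, either way round below 0.15 rad and contact force between test_glass and gauge below 0.1 N and linear speed of test_glass below 0.02 m/s and angular speed of test_glass below 0.2 rad/s); the arm keeps its last pose, push and grip.
It fails at once if the fingers touch the clear glass (contact force between the fingers and clear_glass above 0.5 N).
It fails at once if the test glass tips over or falls (angle between test_glass's own z axis and vertical above 0.7 rad or height (world z) of test_glass below 0.003 m).
It fails at once if a bystander is pushed out of its place (distance of any of cork, tape, bar_blank from where it was at the start of the episode above 0.03 m).
It also fails if it takes over 58 s, if anything falls off the work surface, if the arm or the gripper's body presses on something with over 40 N, if the wrist force passes 120 N, or if a joint passes its speed limit or range.

## Working session

There is one attempt and no reset: what is moved stays moved. The work goes in short steps, Python scripts to look and compute and a tool call to move; the robot and the scene stay as the last step left them, time stands still between calls to the robot, and variables do not carry over. Pictures are saved under pics/ and viewed, about 8 in all and at most 12, crops included, and the job is handed in when it is done.

Besides the shell and the picture viewer there is one more tool, called after "Request:" as name([rows], argument=value, ...), one row to a line, values as JSON. move_arm: Moves the arm, as the interface text tells. Its arguments: {"type":"object","properties":{"increments":{"type":"array","items":{"type":"object","properties":{"offset":{"type":"array","items":{"type":"number"}},"yaw":{"type":"number"},"jaw":{"type":"number"}}}},"squeeze":{"type":"number"}},"required":["increments"]}

```bash
mkdir -p pics
cat > h.py <<'E'
import numpy as np, cv2
from workcell import manip
from scipy.spatial.transform import Rotation as Rn
def snap(name,fn=None):
    o=manip.get_obs(); p=manip.camera(name)
    if 'mount' in p:
        T=np.eye(4);T[:3,:3]=Rn.from_quat(o['ee_rot']).as_matrix();T[:3,3]=o['position']
        W=T@np.array(p['mount'])
    else:
        W=np.eye(4);W[:3,:3]=p['R'].T;W[:3,3]=-p['R'].T@p['t']
    p['W']=W
    if fn: cv2.imwrite('pics/'+fn,p['pixels'][:,:,::-1])
    return p
def rays(p,uv):
    n=cv2.undistortPoints(np.float64(uv).reshape(-1,1,2),p['intrinsics'],np.float64(p['D']))[:,0]
    return np.c_[n,np.ones(len(n))]
def onz(p,uv,z):
    d=rays(p,uv)@p['W'][:3,:3].T;c=p['W'][:3,3]
    return c+d*((z-c[2])/d[:,2])[:,None]
def cloud(p):
    h,w=p['depth'].shape
    uv=np.stack(np.meshgrid(np.arange(w),np.arange(h)),-1).reshape(-1,2)
    X=rays(p,uv)*p['depth'].reshape(-1,1)
    X=X@p['W'][:3,:3].T+p['W'][:3,3]
    X[p['depth'].reshape(-1)==0]=np.nan
    return X.reshape(h,w,3)
E
python3 - <<'E'
from h import *
print(manip.get_obs(),manip.tcp_to_tips)
for c in('scene','top'):
    p=snap(c,c+'0.png'); X=cloud(p); print(c,p['W'][:3,3])
    for q in('gauge','dark_block','block_holder','glass_holder','spare_holder','test_glass','cork','tape','bar_blank','block_slot'):
        if q!='block_slot':
            r=manip.recognise(p,q)[:3]
            print(q,[(np.round(a['bbox']).tolist(),round(a['confidence'],2)) for a in r])
        s=manip.spot_point(p,q)[:3]
        print('   ',[(np.round(a['centre']).tolist(),round(a['confidence'],2),onz(p,[a['centre']],0.0)[0].round(3).tolist()) for a in s])
E
```

```text
{'clock': 0.0, 'joint_pos': array([ 1.30537823,  0.33288796, -0.06470938,  1.46096593,  0.02157147,
        1.34990606, -0.08849554]), 'joint_velocities': array([ 0.00025478,  0.00047809, -0.00047057, -0.00047786, -0.00261688,
        0.0011922 ,  0.00049486]), 'tau': array([ 8.22747206e-04, -6.25454521e+01,  4.97253437e-02, -3.91611171e+01,
        1.63256162e-02,  9.71406873e-03,  1.54428363e-07]), 'position': array([ 0.15019562, -0.60630802,  0.24749414]), 'ee_rot': array([-0.08572497,  0.70241551, -0.70138515,  0.08557186]), 'ft_force': array([-1.14060296,  0.14272324, -0.20860813]), 'torque': array([0.02109346, 0.01878503, 0.03482136]), 'grip_width': 0.9975910424984783} 0.017
scene [-0.06076891  0.54822944  0.99706138]
gauge [([336.0, 138.0, 416.0, 204.0], 0.87)]
    [([376.0, 176.0], 0.91, [0.502, -0.212, 0.0])]
dark_block [([372.0, 146.0, 389.0, 177.0], 0.71)]
    [([378.0, 170.0], 0.66, [0.514, -0.232, 0.0])]
block_holder [([174.0, 203.0, 213.0, 241.0], 0.84)]
    [([191.0, 230.0], 0.75, [0.665, 0.242, 0.0])]
glass_holder [([240.0, 174.0, 268.0, 202.0], 0.59)]
    [([257.0, 1
[... 1506 characters left out ...]
1, 0.237, 0.0])]
test_glass [([171.0, 180.0, 188.0, 202.0], 0.8), ([279.0, 137.0, 293.0, 161.0], 0.48)]
    [([183.0, 196.0], 0.81, [0.571, 0.278, 0.0]), ([285.0, 155.0], 0.5, [0.672, 0.041, 0.0]), ([395.0, 228.0], 0.38, [0.505, -0.216, 0.0])]
cork [([287.0, 243.0, 318.0, 296.0], 0.62)]
    [([298.0, 271.0], 0.63, [0.403, 0.008, 0.0])]
tape [([284.0, 204.0, 313.0, 237.0], 0.68), ([280.0, 140.0, 292.0, 160.0], 0.31)]
    [([298.0, 214.0], 0.76, [0.533, 0.01, 0.0])]
bar_blank [([140.0, 142.0, 160.0, 218.0], 0.59), ([281.0, 142.0, 289.0, 150.0], 0.48)]
    [([153.0, 179.0], 0.91, [0.608, 0.351, 0.0]), ([283.0, 158.0], 0.66, [0.665, 0.045, 0.0])]
    [([202.0, 158.0], 0.76, [0.663, 0.236, 0.0])]
```

Run:
```python
import cv2
a=cv2.imread('pics/top0.png')[120:310,130:450]
b=cv2.imread('pics/scene0.png')[130:310,130:430]
cv2.imwrite('pics/topc.png',cv2.resize(a,None,fx=2.5,fy=2.5,interpolation=2))
cv2.imwrite('pics/scenec.png',cv2.resize(b,None,fx=2.6,fy=2.6,interpolation=2))
```

```text
(no output)
```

View pics/topc.png

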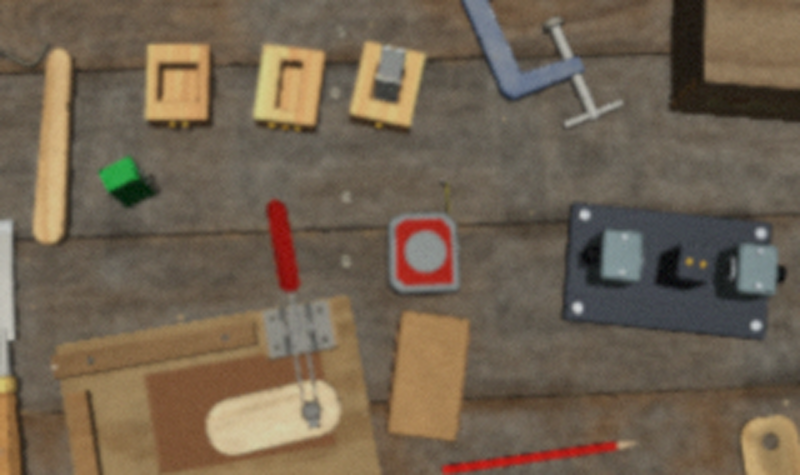

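View pics/scenec.png

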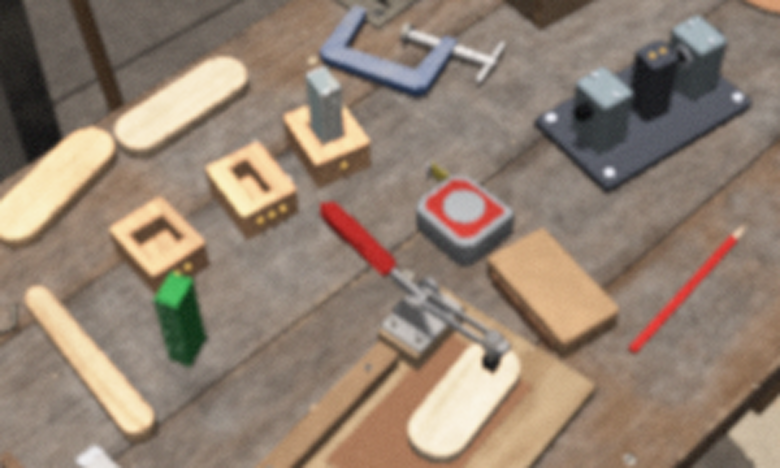

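Top crop: gauge at right (px 670,270) with the dark block (px 695,262). Holders at top: two nails (178,85), three nails (290,88), one nail (388,85). Look-alikes for the glass: the green bar at crop px (125,180), which I leave alone, and the grey/clear bar in the one-nail holder at (390,70). The second fits, since it stands in the glass holder. I'll confirm that close up later.

```bash
cat >> h.py <<'E'
def goto(xyz,jawdir=None):
    """offset (tool axes) to world TCP xyz; yaw deg so jaw axis (tool z) lies along jawdir deg in world (mod 180)"""
    o=manip.get_obs();R=Rn.from_quat(o['ee_rot']).as_matrix()
    off=R.T@(np.array(xyz)-o['position'])
    z=R[:,2];cur=np.degrees(np.arctan2(z[1],z[0]))
    print('t',round(o['clock'],2),'pos',o['position'].round(4),'jawdir',round(cur,1),'tooly',R[:,1].round(3),'F',o['ft_force'].round(1),'w',round(o['grip_width'],3))
    print('offset',off.round(4),end=' ')
    if jawdir is not None:
        d=(jawdir-cur+90)%180-90
        print('yaw',round(-d,1),'(tool y down => -world)',end='')
    print()
E
python3 - <<'E'
from h import *
goto([0.43,-0.21,0.26],-6)
print(np.array(snap('wrist')['mount']).round(3))
E
```

```text
t 2.0 pos [ 0.1503 -0.6067  0.2484] jawdir -76.1 tooly [ 0. -0. -1.] F [0.8 0.3 0.6] w 1.0
offset [-0.3669 -0.0117 -0.3178] yaw -70.1 (tool y down => -world)
[[ 0.     0.947  0.322 -0.083]
 [ 0.    -0.322  0.947 -0.125]
 [ 1.    -0.    -0.    -0.001]
 [ 0.     0.     0.     1.   ]]
```

Run:
```python
from h import *
goto([0.504,-0.19,0.26],-6)
```

```text
t 2.05 pos [ 0.1503 -0.6067  0.2484] jawdir -76.1 tooly [ 0. -0. -1.] F [ 0.  -0.1 -0.6] w 0.994
offset [-0.4435 -0.0117 -0.3194] yaw -70.1 (tool y down => -world)
```

Request:
move_arm([
  {"offset":[-0.443,-0.012,-0.319],"yaw":-70,"jaw":0},
  {"offset":[-0.443,-0.012,-0.319],"yaw":-70,"jaw":0},
  {"offset":[-0.443,-0.012,-0.319],"yaw":-70,"jaw":0},
  {"offset":[-0.443,-0.012,-0.319],"yaw":-70,"jaw":0},
  {"offset":[-0.443,-0.012,-0.319],"yaw":-70,"jaw":0},
  {"offset":[-0.443,-0.012,-0.319],"yaw":-70,"jaw":0},
  {"offset":[-0.443,-0.012,-0.319],"yaw":-70,"jaw":0},
  {"offset":[-0.443,-0.012,-0.319],"yaw":-70,"jaw":0},
  {"offset":[-0.443,-0.012,-0.319],"yaw":-70,"jaw":0},
  {"offset":[-0.443,-0.012,-0.319],"yaw":-70,"jaw":0},
])

```text
clock: 2.88
position: [0.4208, -0.2874, 0.2579]
ee_rot: [0.475, -0.524, 0.525, -0.474]
ft_force: [1.8, -0.9, -0.1]
grip_width: 1.0
```

Run:
```python
from h import *
goto([0.504,-0.19,0.26],-6)
```

```text
t 2.88 pos [ 0.4208 -0.2874  0.2579] jawdir -5.7 tooly [ 0.001 -0.001 -1.   ] F [ 1.8 -0.9 -0.1] w 1.0
offset [-0.1052 -0.0021  0.073 ] yaw 0.3 (tool y down => -world)
```

Request:
move_arm([
  {"offset":[-0.105,-0.002,0.073],"yaw":0,"jaw":0},
  {"offset":[-0.105,-0.002,0.073],"yaw":0,"jaw":0},
  {"offset":[-0.105,-0.002,0.073],"yaw":0,"jaw":0},
  {"offset":[-0.105,-0.002,0.073],"yaw":0,"jaw":0},
  {"offset":[-0.105,-0.002,0.073],"yaw":0,"jaw":0},
])

```text
clock: 3.3
position: [0.5057, -0.1868, 0.26]
ee_rot: [0.476, -0.523, 0.523, -0.476]
ft_force: [-0.8, -0.4, 0.4]
grip_width: 1.0
```

Run:
```python
from h import *
goto([0.504,-0.19,0.26],-6)
p=snap('wrist','w1.png');X=cloud(p);np.savez('w1.npz',X=X,W=p['W'])
for q in('gauge','dark_block'):
    print(q,manip.spot_point(p,q)[:2],manip.recognise(p,q)[:1])
def rect(z0,z1,c,r):
    m=(X[...,2]>z0)&(X[...,2]<z1)&(np.hypot(X[...,0]-c[0],X[...,1]-c[1])<r)
    P=X[m];b=cv2.minAreaRect(np.float32(P[:,:2]*1000));print(len(P),P[:,2].mean().round(4),b)
rect(.083,.095,(.504,-.218),.05)
h=np.histogram(X[...,2][np.isfinite(X[...,2])],bins=np.arange(-.01,.12,.005));print(h[0],h[1].round(3))
```

```text
t 3.3 pos [ 0.5057 -0.1868  0.26  ] jawdir -5.4 tooly [ 0.001  0.    -1.   ] F [-0.8 -0.4  0.4] w 1.0
offset [ 0.0034 -0.     -0.0014] yaw 0.6 (tool y down => -world)
gauge [{'centre': [281.2, 189.5], 'confidence': 0.91}] [{'bbox': [224.4, 98.6, 337.1, 302.8], 'confidence': 0.76}]
dark_block [{'centre': [280.0, 197.8], 'confidence': 0.87}] [{'bbox': [261.6, 180.9, 301.7, 242.1], 'confidence': 0.96}]
1172 0.0862 ((503.5474548339844, -219.89024353027344), (30.236282348632812, 29.9896297454834), 79.98350524902344)
[   366 102993  26505  11257  14908   4144    851   3492   1193    661
    753    708    743    755    889    991    965   4128   1338   1694
    530    553    555    235    221] [-0.01  -0.005  0.     0.005  0.01   0.015  0.02   0.025  0.03   0.035
  0.04   0.045  0.05   0.055  0.06   0.065  0.07   0.075  0.08   0.085
  0.09   0.095  0.1    0.105  0.11   0.115]
```

View pics/w1.png

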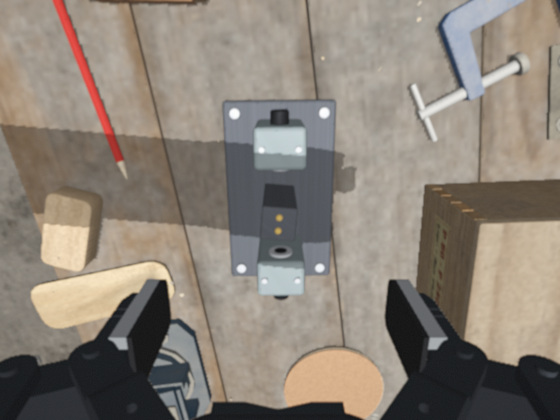

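Run:
```python
from h import *
X=np.load('w1.npz')['X']
def rect(z0,z1,c,r):
    m=(X[...,2]>z0)&(X[...,2]<z1)&(np.hypot(X[...,0]-c[0],X[...,1]-c[1])<r)
    m=cv2.morphologyEx(m.astype(np.uint8),cv2.MORPH_OPEN,np.ones((3,3)))>0
    P=X[m];b=cv2.minAreaRect(np.float32(P[:,:2]*1000));print(len(P),P[:,2].mean().round(4),b)
    return P
rect(.084,.095,(.504,-.218),.05)
P=rect(.007,.018,(.504,-.218),.13)
rect(.075,.084,(.510,-.16),.04)
rect(.075,.084,(.498,-.276),.04)
```

```text
1163 0.0862 ((503.514404296875, -219.89529418945312), (30.223913192749023, 29.940052032470703), 80.36717987060547)
12268 0.0113 ((505.3177185058594, -217.48675537109375), (189.4195556640625, 110.24510955810547), 85.1940689086914)
2283 0.0789 ((510.2704772949219, -157.96554565429688), (35.94171905517578, 43.386985778808594), 85.7096939086914)
1620 0.0789 ((500.0770568847656, -277.03314208984375), (35.78144454956055, 43.19205856323242), 85.97207641601562)
```

Wrist view: dark block with brass dots at px (279,225) between the posts at (280,145) and (281,278). Depth fit gives the block centre (0.5035, -0.2199) with yaw -10°, and the gauge centre (0.5052, -0.2175) with yaw -4.9°.

Run:
```python
from h import *
goto([0.5035,-0.2199,0.14],-9.9)
goto([0.5035,-0.2199,0.070],-9.9)
```

```text
t 3.55 pos [ 0.5032 -0.1917  0.2598] jawdir -5.9 tooly [ 0.    -0.001 -1.   ] F [-0.7 -0.1 -0.7] w 1.002
offset [0.0279 0.1199 0.0031] yaw 4.0 (tool y down => -world)
t 3.55 pos [ 0.5032 -0.1917  0.2598] jawdir -5.9 tooly [ 0.    -0.001 -1.   ] F [-0.7 -0.1 -0.7] w 1.002
offset [0.0278 0.1899 0.0031] yaw 4.0 (tool y down => -world)
```

```bash
cat >> h.py <<'E'
def rect(X,z0,z1,c,r,k=3):
    m=(X[...,2]>z0)&(X[...,2]<z1)&(np.hypot(X[...,0]-c[0],X[...,1]-c[1])<r)
    m=cv2.morphologyEx(m.astype(np.uint8),cv2.MORPH_OPEN,np.ones((k,k)))>0
    P=X[m];b=cv2.minAreaRect(np.float32(P[:,:2]*1000));print(len(P),P[:,2].mean().round(4),np.round(b[0],1),np.round(b[1],1),round(b[2],1))
    return P
E
python3 - <<'E'
from h import *
X=cloud(snap('wrist'))
rect(X,.084,.095,(.504,-.218),.05)
rect(X,.007,.018,(.504,-.218),.13)
rect(X,.075,.084,(.510,-.16),.04)
rect(X,.075,.084,(.498,-.276),.04)
goto([0.5035,-0.2199,0.070],-9.9)
E
```

```text
1165 0.0863 [ 503.4 -220.2] [30.3 29.9] 80.0
12407 0.0112 [ 505.3 -217.7] [189.7 110.1] 85.1
2325 0.0789 [ 510.4 -158. ] [36.  43.9] 85.4
1639 0.0789 [ 499.9 -277.4] [36.2 42.9] 85.4
t 3.6 pos [ 0.5033 -0.1915  0.2599] jawdir -5.9 tooly [ 0.    -0.001 -1.   ] F [ 0.  -0.1  0.6] w 0.997
offset [0.028  0.1899 0.0031] yaw 4.0 (tool y down => -world)
```

Request:
move_arm([
  {"offset":[0.028,0.02,0.003],"yaw":4,"jaw":0},
  {"offset":[0.028,0.06,0.003],"yaw":4,"jaw":0},
  {"offset":[0.028,0.1,0.003],"yaw":4,"jaw":0},
  {"offset":[0.028,0.14,0.003],"yaw":4,"jaw":0},
  {"offset":[0.028,0.17,0.003],"yaw":4,"jaw":0},
  {"offset":[0.028,0.188,0.003],"yaw":4,"jaw":0},
  {"offset":[0.028,0.188,0.003],"yaw":4,"jaw":0},
  {"offset":[0.028,0.188,0.003],"yaw":4,"jaw":0},
  {"offset":[0.028,0.188,0.003],"yaw":4,"jaw":0},
])

```text
clock: 4.35
position: [0.5042, -0.2207, 0.0736]
ee_rot: [0.455, -0.54, 0.542, -0.455]
ft_force: [0.6, -0.2, 1.3]
grip_width: 1.001
```

Run:
```python
from h import *
goto([0.5034,-0.2201,0.070],-9.9)
```

```text
t 4.35 pos [ 0.5042 -0.2207  0.0736] jawdir -9.9 tooly [ 0.002 -0.002 -1.   ] F [ 0.6 -0.2  1.3] w 1.001
offset [-0.0004  0.0035 -0.0009] yaw 0.0 (tool y down => -world)
```

Request:
move_arm([
  {"offset":[0,0.003,-0.001],"yaw":0,"jaw":100},
  {"offset":[0,0.003,-0.001],"yaw":0,"jaw":255},
  {"offset":[0,0.003,-0.001],"yaw":0,"jaw":255},
  {"offset":[0,0.003,-0.001],"yaw":0,"jaw":255},
  {"offset":[0,0.003,-0.001],"yaw":0,"jaw":255},
  {"offset":[0,0.003,-0.001],"yaw":0,"jaw":255},
  {"offset":[0,0.003,-0.001],"yaw":0,"jaw":255},
  {"offset":[0,0.003,-0.001],"yaw":0,"jaw":255},
], squeeze=40)

```text
clock: 5.02
position: [0.5035, -0.2206, 0.0711]
ee_rot: [0.455, -0.54, 0.543, -0.455]
ft_force: [-2.2, 0.4, 7.5]
grip_width: 0.344
```

Request:
move_arm([
  {"offset":[0,0,0],"yaw":0,"jaw":255},
  {"offset":[0,0,0],"yaw":0,"jaw":255},
  {"offset":[0,-0.02,0],"yaw":0,"jaw":255},
  {"offset":[0,-0.05,0],"yaw":0,"jaw":255},
  {"offset":[0,-0.09,0],"yaw":0,"jaw":255},
  {"offset":[0,-0.12,0],"yaw":0,"jaw":255},
  {"offset":[0,-0.14,0],"yaw":0,"jaw":255},
  {"offset":[0,-0.14,0],"yaw":0,"jaw":255},
])

```text
clock: 5.68
position: [0.505, -0.2207, 0.2156]
ee_rot: [0.454, -0.538, 0.545, -0.456]
ft_force: [1.2, -0.3, -0.4]
grip_width: 0.344
```

Run:
```python
from h import *
goto([0.667,0.20,0.22],0)
goto([0.667,0.20,0.22],90)
print(manip.get_obs()['joint_pos'].round(2))
```

```text
t 5.68 pos [ 0.505  -0.2207  0.2156] jawdir -9.9 tooly [ 0.009 -0.006 -1.   ] F [ 1.2 -0.3 -0.4] w 0.344
offset [-0.4423 -0.0054  0.0874] yaw -9.9 (tool y down => -world)
t 5.68 pos [ 0.505  -0.2207  0.2156] jawdir -9.9 tooly [ 0.009 -0.006 -1.   ] F [ 1.2 -0.3 -0.4] w 0.344
offset [-0.4423 -0.0054  0.0874] yaw 80.1 (tool y down => -world)
[ 0.8   0.23 -0.55  1.69  0.13  1.25  0.06]
```

Request:
move_arm([
  {"offset":[-0.02,-0.005,0.004],"yaw":-3,"jaw":255},
  {"offset":[-0.05,-0.005,0.01],"yaw":-6,"jaw":255},
  {"offset":[-0.09,-0.005,0.018],"yaw":-10,"jaw":255},
  {"offset":[-0.13,-0.005,0.026],"yaw":-10,"jaw":255},
  {"offset":[-0.17,-0.005,0.034],"yaw":-10,"jaw":255},
  {"offset":[-0.21,-0.005,0.042],"yaw":-10,"jaw":255},
  {"offset":[-0.25,-0.005,0.05],"yaw":-10,"jaw":255},
  {"offset":[-0.29,-0.005,0.058],"yaw":-10,"jaw":255},
  {"offset":[-0.33,-0.005,0.066],"yaw":-10,"jaw":255},
  {"offset":[-0.36,-0.005,0.072],"yaw":-10,"jaw":255},
])

```text
clock: 6.52
position: [0.6374, 0.1259, 0.2182]
ee_rot: [-0.501, 0.496, -0.502, 0.502]
ft_force: [0.8, 0.5, -0.3]
grip_width: 0.349
```

Run:
```python
from h import *
goto([0.667,0.20,0.23],0)
```

```text
t 6.52 pos [0.6374 0.1259 0.2182] jawdir 0.3 tooly [ 0.007 -0.004 -1.   ] F [ 0.8  0.5 -0.3] w 0.349
offset [-0.0739 -0.0119  0.03  ] yaw 0.3 (tool y down => -world)
```

Request:
move_arm([
  {"offset":[-0.03,-0.01,0.015],"yaw":0,"jaw":255},
  {"offset":[-0.06,-0.012,0.025],"yaw":0,"jaw":255},
  {"offset":[-0.074,-0.012,0.03],"yaw":0,"jaw":255},
  {"offset":[-0.074,-0.012,0.03],"yaw":0,"jaw":255},
  {"offset":[-0.074,-0.012,0.03],"yaw":0,"jaw":255},
  {"offset":[-0.074,-0.012,0.03],"yaw":0,"jaw":255},
  {"offset":[-0.074,-0.012,0.03],"yaw":0,"jaw":255},
])

```text
clock: 7.1
position: [0.667, 0.1984, 0.2295]
ee_rot: [0.501, -0.496, 0.502, -0.501]
ft_force: [-0.3, -0.2, -1.4]
grip_width: 0.344
```

Run:
```python
from h import *
p=snap('wrist','w2.png');X=cloud(p);np.savez('w2.npz',X=X,W=p['W'])
goto([0.667,0.238,0.15],0)
rect(X,.029,.041,(.667,.238),.052)
rect(X,.029,.041,(.665,.132),.048)
for q in('block_slot','block_holder','dark_block'): print(q,[(a['centre'],a['confidence'],onz(p,[a['centre']],.01)) for a in manip.spot_point(p,q)[:2]])
# slot floor
rect(X,.005,.018,(.667,.238),.028)
# held block: points
m=(X[...,2]>.12)&(np.hypot(X[...,0]-.667,X[...,1]-.2)<.06);P=X[m];print(len(P),P.min(0),P.max(0))
```

```text
t 7.15 pos [0.6671 0.1984 0.2297] jawdir 0.2 tooly [ 0.006 -0.005 -1.   ] F [-0.9 -0.2 -2.1] w 0.346
offset [-0.04    0.0795 -0.0004] yaw 0.2 (tool y down => -world)
3840 0.0342 [667.9 237.4] [70.1 56.2] 0.9
683 0.0339 [667.3 137.2] [52.9 70.2] 84.0
block_slot [([278.6, 125.9], 0.62, array([[0.66906393, 0.23973975, 0.01      ]]))]
block_holder [([273.7, 126.0], 0.79, array([[0.664664  , 0.23963943, 0.01      ]]))]
dark_block [([281.0, 240.5], 0.85, array([[0.67194355, 0.12725841, 0.01      ]])), ([278.9, 229.4], 0.74, array([[0.66979801, 0.13920646, 0.01      ]]))]
1595 0.0095 [667.8 236.4] [35.9 34.4] 1.2
47243 [0.60797779 0.18346995 0.17009743] [0.72577497 0.21866112 0.29682318]
```

View pics/w2.png

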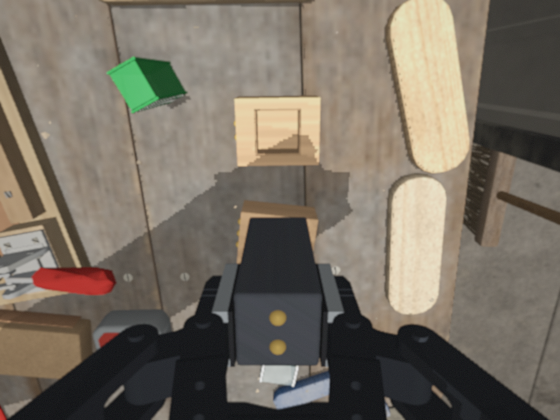

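Wrist view: the square-slot holder is at px (278,130) and the held block at (278,290). The green look-alike stands off at (147,82).

Run:
```python
from h import *
d=np.load('w2.npz');X=d['X'];o=np.array([0.6671,0.1984,0.2297])
u=X[235:345,255:300].reshape(-1,3)
for r in range(215,365,12): print(r,X[r,278].round(4))
for r in (250,290,330):
    row=X[r,225:335];print(r,[tuple(a) for a in row[::8].round(3)])
```

```text
215 [0.6687 0.1629 0.0329]
227 [0.6674 0.2142 0.1864]
239 [0.6673 0.2138 0.1995]
251 [0.6672 0.2135 0.2112]
263 [0.6672 0.2136 0.2219]
275 [0.6671 0.214  0.2319]
287 [0.667  0.2139 0.2401]
299 [0.667  0.2117 0.244 ]
311 [0.667  0.2078 0.2452]
323 [0.667  0.2047 0.2475]
335 [0.6671 0.197  0.2438]
347 [0.6671 0.1947 0.2471]
359 [0.6671 0.1873 0.2446]
250 [(np.float64(0.614), np.float64(0.111), np.float64(-0.001)), (np.float64(0.623), np.float64(0.112), np.float64(-0.001)), (np.float64(0.634), np.float64(0.129), np.float64(0.035)), (np.float64(0.655), np.float64(0.214), np.float64(0.211)), (np.float64(0.658), np.float64(0.214), np.float64(0.211)), (np.float64(0.662), np.float64(0.214), np.float64(0.211)), (np.float64(0.665), np.float64(0.214), np.float64(0.211)), (np.float64(0.669), np.float64(0.213), np.float64(0.21)), (np.float64(0.672), np.float64(0.214), np.float64(0.21)), (np.float64(0.675), np.float64(0.214), np.float64(0.21)), (np.float64(0.679), np.float64(0.214), np.float64(0.211)), (np.float64(0.706), np.float64(0.111), np.float64(-0.003)), (np.float64(0.714), np.float64(0.111
[... 1030 characters left out ...]
)), (np.float64(0.654), np.float64(0.199), np.float64(0.244)), (np.float64(0.657), np.float64(0.199), np.float64(0.244)), (np.float64(0.66), np.float64(0.2), np.float64(0.245)), (np.float64(0.663), np.float64(0.2), np.float64(0.245)), (np.float64(0.665), np.float64(0.199), np.float64(0.244)), (np.float64(0.668), np.float64(0.199), np.float64(0.244)), (np.float64(0.671), np.float64(0.2), np.float64(0.245)), (np.float64(0.674), np.float64(0.199), np.float64(0.244)), (np.float64(0.676), np.float64(0.2), np.float64(0.245)), (np.float64(0.679), np.float64(0.2), np.float64(0.245)), (np.float64(0.682), np.float64(0.201), np.float64(0.246)), (np.float64(0.683), np.float64(0.206), np.float64(0.253))]
```

Run:
```python
from h import *
goto([0.6679,0.2370,0.12],0.9)
```

```text
t 7.3 pos [0.6671 0.199  0.2302] jawdir 0.2 tooly [ 0.007 -0.005 -1.   ] F [-0.1  1.  -1.5] w 0.347
offset [-0.0385  0.11    0.0002] yaw -0.7 (tool y down => -world)
```

Request:
move_arm([
  {"offset":[-0.03,0.02,0],"yaw":-0.7,"jaw":255},
  {"offset":[-0.0385,0.05,0],"yaw":-0.7,"jaw":255},
  {"offset":[-0.0385,0.085,0],"yaw":-0.7,"jaw":255},
  {"offset":[-0.0385,0.105,0],"yaw":-0.7,"jaw":255},
  {"offset":[-0.0385,0.11,0],"yaw":-0.7,"jaw":255},
  {"offset":[-0.0385,0.11,0],"yaw":-0.7,"jaw":255},
  {"offset":[-0.0385,0.11,0],"yaw":-0.7,"jaw":255},
])

```text
clock: 7.88
position: [0.6684, 0.237, 0.1216]
ee_rot: [-0.503, 0.493, -0.499, 0.505]
ft_force: [0.2, -0.2, 0.3]
grip_width: 0.348
```

Run:
```python
from h import *
X=cloud(snap('wrist'))
goto([0.6679,0.2370,0.0695],0.9)
P=X[260:285,265:292].reshape(-1,3);print('face',np.nanmedian(P,0))
```

```text
t 7.93 pos [0.6687 0.2372 0.1223] jawdir 0.9 tooly [ 0.01  -0.004 -1.   ] F [-0.5 -0.4 -1.1] w 0.341
offset [-0.      0.0528 -0.0013] yaw -0.0 (tool y down => -world)
face [0.66832199 0.25229844 0.12154706]
```

Request:
move_arm([
  {"offset":[0,0.015,-0.001],"yaw":0,"jaw":255},
  {"offset":[0,0.03,-0.001],"yaw":0,"jaw":255},
  {"offset":[0,0.04,-0.001],"yaw":0,"jaw":255},
  {"offset":[0,0.047,-0.001],"yaw":0,"jaw":255},
  {"offset":[0,0.052,-0.001],"yaw":0,"jaw":255},
  {"offset":[0,0.053,-0.001],"yaw":0,"jaw":255},
  {"offset":[0,0.053,-0.001],"yaw":0,"jaw":255},
  {"offset":[0,0.053,-0.001],"yaw":0,"jaw":255},
])

```text
clock: 8.6
position: [0.6682, 0.2371, 0.0693]
ee_rot: [-0.502, 0.493, -0.499, 0.505]
ft_force: [-0.5, -0.8, 0.7]
grip_width: 0.349
```

Run:
```python
from h import *
X=cloud(snap('wrist'))
goto([0.6679,0.2370,0.0695],0.9)
P=X[320:350,265:292].reshape(-1,3);print('top',np.nanmedian(P,0))
```

```text
t 8.65 pos [0.6682 0.2371 0.0693] jawdir 0.9 tooly [ 0.01  -0.004 -1.   ] F [-0.5 -0.8  0.9] w 0.343
offset [ 0.     -0.0002 -0.0003] yaw -0.0 (tool y down => -world)
top [0.66825394 0.2363378  0.08452751]
```

Request:
move_arm([
  {"offset":[0,0,0],"yaw":0,"jaw":150},
  {"offset":[0,0,0],"yaw":0,"jaw":120},
  {"offset":[0,0,0],"yaw":0,"jaw":60},
  {"offset":[0,0,0],"yaw":0,"jaw":0},
  {"offset":[0,0,0],"yaw":0,"jaw":0},
  {"offset":[0,0,0],"yaw":0,"jaw":0},
  {"offset":[0,0,0],"yaw":0,"jaw":0},
  {"offset":[0,-0.03,0],"yaw":0,"jaw":0},
  {"offset":[0,-0.07,0],"yaw":0,"jaw":0},
  {"offset":[0,-0.1,0],"yaw":0,"jaw":0},
])

```text
clock: 9.48
position: [0.6673, 0.2376, 0.1716]
ee_rot: [-0.502, 0.493, -0.499, 0.506]
ft_force: [-0.0, 1.2, 2.0]
grip_width: 1.002
```

Run:
```python
from h import *
goto([0.667,0.2,0.27],0)
```

```text
t 9.48 pos [0.6673 0.2376 0.1716] jawdir 0.9 tooly [ 0.01  -0.003 -1.   ] F [-0.   1.2  2. ] w 1.002
offset [ 0.0379 -0.0983  0.0001] yaw 0.9 (tool y down => -world)
```

Request:
move_arm([
  {"offset":[0.02,-0.04,0],"yaw":0,"jaw":0},
  {"offset":[0.06,-0.08,0],"yaw":0,"jaw":0},
  {"offset":[0.1,-0.1,0],"yaw":0,"jaw":0},
  {"offset":[0.117,-0.1,0],"yaw":0,"jaw":0},
  {"offset":[0.117,-0.1,0],"yaw":0,"jaw":0},
  {"offset":[0.117,-0.1,0],"yaw":0,"jaw":0},
  {"offset":[0.117,-0.1,0],"yaw":0,"jaw":0},
  {"offset":[0.117,-0.1,0],"yaw":0,"jaw":0},
])

```text
clock: 10.15
position: [0.6675, 0.1224, 0.2713]
ee_rot: [-0.503, 0.493, -0.498, 0.506]
ft_force: [-0.7, -0.2, 0.3]
grip_width: 1.0
```

Run:
```python
from h import *
p=snap('wrist','w3.png');X=cloud(p);np.savez('w3.npz',X=X,W=p['W'])
goto([0.667,0.1,0.27],0)
rect(X,.078,.095,(.668,.237),.04)
rect(X,.029,.041,(.668,.237),.052)
rect(X,.028,.04,(.663,.042),.052)
rect(X,.09,.108,(.667,.042),.04)
print([(a['bbox'],a['confidence']) for a in manip.recognise(p,'test_glass')[:2]])
```

```text
t 10.2 pos [0.6675 0.1225 0.2712] jawdir 1.0 tooly [ 0.009 -0.002 -1.   ] F [-0.3  0.2 -0.4] w 0.999
offset [ 0.0225  0.0013 -0.0009] yaw 1.0 (tool y down => -world)
1730 0.0843 [668.7 237. ] [29.9 29.7] 0.6
3417 0.0343 [667.9 237.4] [70.  55.9] 0.8
2303 0.034 [669.8  45.3] [57. 70.] 78.8
831 0.0984 [669.  45.] [21.5 30.1] 80.3
[([141.7, 1.1, 188.8, 15.3], 0.75), ([257.6, 222.4, 297.3, 286.8], 0.65)]
```

View pics/w3.png

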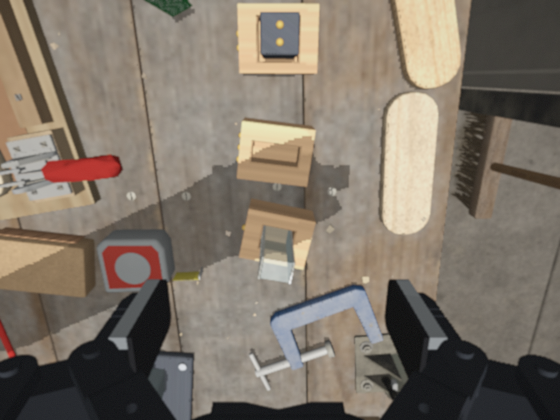

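Wrist view: the dark block sits home at px (280,35) in the two-nail holder. The glass is at (277,250) in the one-nail holder, and the green bar at (165,5) is left alone. I'll go nearer and confirm.

Run:
```python
from h import *
goto([0.669,0.045,0.20],-10)
```

```text
t 10.25 pos [0.6676 0.1225 0.2713] jawdir 1.0 tooly [ 0.009 -0.003 -1.   ] F [-0.   0.5  0.3] w 1.001
offset [ 0.0773  0.0715 -0.0006] yaw 11.0 (tool y down => -world)
```

Request:
move_arm([
  {"offset":[0.04,0.02,0],"yaw":5,"jaw":0},
  {"offset":[0.077,0.05,0],"yaw":11,"jaw":0},
  {"offset":[0.077,0.071,0],"yaw":11,"jaw":0},
  {"offset":[0.077,0.071,0],"yaw":11,"jaw":0},
  {"offset":[0.077,0.071,0],"yaw":11,"jaw":0},
  {"offset":[0.077,0.071,0],"yaw":11,"jaw":0},
  {"offset":[0.077,0.071,0],"yaw":11,"jaw":0},
])

```text
clock: 10.83
position: [0.6702, 0.0481, 0.2026]
ee_rot: [0.453, -0.538, 0.544, -0.458]
ft_force: [-0.8, -0.4, 0.3]
grip_width: 1.0
```

Run:
```python
from h import *
p=snap('wrist','w4.png');X=cloud(p);np.savez('w4.npz',X=X,W=p['W'])
goto([0.669,0.045,0.2],-10)
rect(X,.028,.04,(.669,.045),.052)
P=rect(X,.093,.108,(.669,.045),.03)
u=p['intrinsics']@(p['W'][:3,:3].T@(np.array([.669,.045,.06])-p['W'][:3,3]));u=(u/u[2]).astype(int);print(u,p['intrinsics'][0,0])
x0=max(0,u[0]-90);y0=max(0,u[1]-75)
cv2.imwrite('pics/w4c.png',cv2.resize(p['pixels'][y0:y0+150,x0:x0+180,::-1],None,fx=4,fy=4,interpolation=cv2.INTER_CUBIC))
```

```text
t 10.88 pos [0.6702 0.0477 0.2025] jawdir -9.8 tooly [ 0.012 -0.001 -1.   ] F [0.8 0.2 0.5] w 1.004
offset [ 0.0029  0.0025 -0.0008] yaw 0.2 (tool y down => -world)
3813 0.0341 [669.9  45.3] [56.6 70.2] 79.0
1466 0.0989 [669.   44.8] [21.5 30.1] 80.2
[274 200   1] 377.6154706025355
```

View pics/w4c.png

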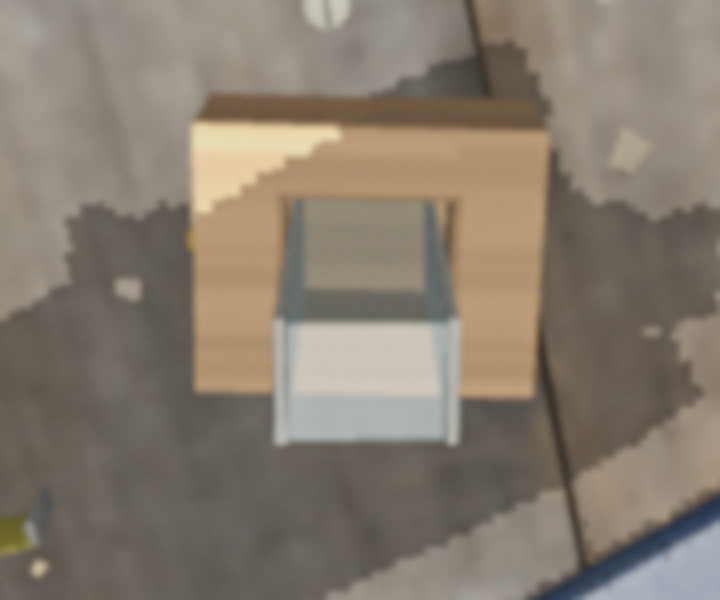

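Confirmed: a see-through bar with whitish (frosted) plates at crop left and right (px 282 and 452), i.e. along my jaw axis, with the clear faces up and down in the image. It stands in the one-nail holder. The green one is not it.

Run:
```python
from h import *
goto([0.669,0.0448,0.078],-9.8)
```

```text
t 10.88 pos [0.6702 0.0477 0.2025] jawdir -9.8 tooly [ 0.012 -0.001 -1.   ] F [0.8 0.2 0.5] w 1.004
offset [ 0.0032  0.1245 -0.0021] yaw -0.0 (tool y down => -world)
```

Request:
move_arm([
  {"offset":[0.003,0.0,-0.002],"yaw":0,"jaw":0},
  {"offset":[0.003,0.03,-0.002],"yaw":0,"jaw":0},
  {"offset":[0.003,0.06,-0.002],"yaw":0,"jaw":0},
  {"offset":[0.003,0.09,-0.002],"yaw":0,"jaw":0},
  {"offset":[0.003,0.115,-0.002],"yaw":0,"jaw":0},
  {"offset":[0.003,0.124,-0.002],"yaw":0,"jaw":0},
  {"offset":[0.003,0.124,-0.002],"yaw":0,"jaw":0},
  {"offset":[0.003,0.124,-0.002],"yaw":0,"jaw":0},
  {"offset":[0.003,0.124,-0.002],"yaw":0,"jaw":0},
])

```text
clock: 11.63
position: [0.6704, 0.0454, 0.0809]
ee_rot: [0.452, -0.537, 0.544, -0.459]
ft_force: [-0.2, 0.0, 0.2]
grip_width: 0.996
```

Run:
```python
from h import *
goto([0.669,0.0448,0.078],-9.8)
X=cloud(snap('wrist'))
rect(X,.093,.106,(.669,.045),.024)
```

```text
t 11.63 pos [0.6704 0.0454 0.0809] jawdir -9.8 tooly [ 0.015 -0.001 -1.   ] F [-0.2  0.   0.2] w 0.996
offset [ 0.0008  0.0029 -0.0013] yaw -0.0 (tool y down => -world)
5172 0.0987 [669.2  45. ] [22.8 30.1] 80.4
```

Request:
move_arm([
  {"offset":[0.0005,0.003,-0.001],"yaw":0,"jaw":60},
  {"offset":[0.0005,0.003,-0.001],"yaw":0,"jaw":120},
  {"offset":[0.0005,0.003,-0.001],"yaw":0,"jaw":255},
  {"offset":[0.0005,0.003,-0.001],"yaw":0,"jaw":255},
  {"offset":[0.0005,0.003,-0.001],"yaw":0,"jaw":255},
  {"offset":[0.0005,0.003,-0.001],"yaw":0,"jaw":255},
  {"offset":[0.0005,0.003,-0.001],"yaw":0,"jaw":255},
  {"offset":[0.0005,0.003,-0.001],"yaw":0,"jaw":255},
  {"offset":[0.0005,0.003,-0.001],"yaw":0,"jaw":255},
  {"offset":[0.0005,0.003,-0.001],"yaw":0,"jaw":255},
], squeeze=30)

```text
clock: 12.52
position: [0.6694, 0.045, 0.0782]
ee_rot: [0.452, -0.537, 0.545, -0.459]
ft_force: [-2.4, -0.6, 5.4]
grip_width: 0.345
```

Request:
move_arm([
  {"offset":[0,-0.01,0],"yaw":0,"jaw":255},
  {"offset":[0,-0.02,0],"yaw":0,"jaw":255},
  {"offset":[0,-0.035,0],"yaw":0,"jaw":255},
  {"offset":[0,-0.06,0],"yaw":0,"jaw":255},
  {"offset":[0,-0.09,0],"yaw":0,"jaw":255},
  {"offset":[0,-0.12,0],"yaw":0,"jaw":255},
  {"offset":[0,-0.14,0],"yaw":0,"jaw":255},
  {"offset":[0,-0.14,0],"yaw":0,"jaw":255},
  {"offset":[0,-0.14,0],"yaw":0,"jaw":255},
])

```text
clock: 13.27
position: [0.6679, 0.0455, 0.2206]
ee_rot: [0.451, -0.536, 0.545, -0.46]
ft_force: [0.1, -0.4, -2.3]
grip_width: 0.348
```

Run:
```python
from h import *
p=snap('wrist','w5.png');X=cloud(p);np.savez('w5.npz',X=X,W=p['W'])
goto([0.5052,-0.2176,0.22],-4.9)
for r in range(200,360,10): print(r,X[r,275].round(4),X[r,287].round(4))
cv2.imwrite('pics/w5c.png',cv2.resize(p['pixels'][180:400,160:400,::-1],None,fx=2.5,fy=2.5))
```

```text
t 13.32 pos [0.6673 0.0452 0.2188] jawdir -9.8 tooly [ 0.016 -0.001 -1.   ] F [ 0.3  0.4 -2.7] w 0.348
offset [ 0.2865 -0.0034 -0.1149] yaw -4.9 (tool y down => -world)
200 [0.666  0.0291 0.034 ] [0.6763 0.0273 0.0342]
210 [0.6644 0.0197 0.0331] [0.6748 0.0183 0.0344]
220 [ 0.6609 -0.0025 -0.0013] [ 0.6725 -0.0044 -0.0008]
230 [0.669  0.0546 0.1647] [0.6751 0.0542 0.1664]
240 [0.6689 0.0551 0.1785] [0.6746 0.0541 0.1786]
250 [0.6687 0.0548 0.189 ] [0.6741 0.0538 0.1889]
260 [0.6687 0.0553 0.1999] [0.6737 0.054  0.1991]
270 [0.6685 0.0548 0.2078] [0.6733 0.054  0.2081]
280 [0.6684 0.0545 0.2153] [0.673  0.0541 0.2162]
290 [0.6684 0.0554 0.2241] [0.6727 0.0541 0.2234]
300 [0.6682 0.0545 0.2293] [0.6724 0.0536 0.2292]
310 [0.6683 0.0555 0.2369] [0.6722 0.0545 0.2365]
320 [0.6681 0.0549 0.2415] [0.6719 0.054  0.2412]
330 [0.6675 0.0512 0.2417] [0.6714 0.0507 0.242 ]
340 [0.6668 0.0471 0.2413] [0.6707 0.0466 0.2417]
350 [0.666  0.0427 0.2408] [0.6701 0.0429 0.2419]
```

View pics/w5c.png

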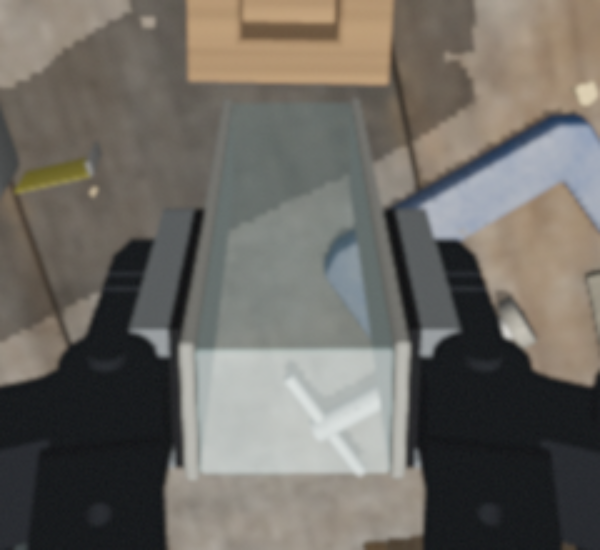

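The glass is held upright with pads only on the frosted plates (crop px 190 and 405). The clear faces are free.

Request:
move_arm([
  {"offset":[0.015,-0.003,-0.006],"yaw":-1,"jaw":255},
  {"offset":[0.045,-0.003,-0.018],"yaw":-2,"jaw":255},
  {"offset":[0.08,-0.003,-0.032],"yaw":-3,"jaw":255},
  {"offset":[0.115,-0.003,-0.046],"yaw":-4,"jaw":255},
  {"offset":[0.15,-0.003,-0.06],"yaw":-5,"jaw":255},
  {"offset":[0.185,-0.003,-0.074],"yaw":-5,"jaw":255},
  {"offset":[0.22,-0.003,-0.088],"yaw":-5,"jaw":255},
  {"offset":[0.25,-0.003,-0.1],"yaw":-5,"jaw":255},
  {"offset":[0.275,-0.003,-0.11],"yaw":-5,"jaw":255},
  {"offset":[0.286,-0.003,-0.115],"yaw":-5,"jaw":255},
])

```text
clock: 14.15
position: [0.5021, -0.2213, 0.2182]
ee_rot: [0.474, -0.518, 0.525, -0.48]
ft_force: [0.6, -0.2, -1.8]
grip_width: 0.348
```

Request:
move_arm([
  {"offset":[0,0,0],"yaw":0,"jaw":255},
  {"offset":[0,0,0],"yaw":0,"jaw":255},
])

```text
clock: 14.32
position: [0.5009, -0.222, 0.2171]
ee_rot: [0.474, -0.519, 0.525, -0.479]
ft_force: [0.8, 0.7, -0.9]
grip_width: 0.348
```

Run:
```python
from h import *
p=snap('wrist');X=cloud(p)
goto([0.5045,-0.2176,0.1025],-4.9)
rect(X,.075,.084,(.510,-.158),.04)
o=manip.get_obs()['position']
m=(X[...,2]>.16)&(X[...,2]<.245)&(np.hypot(X[...,0]-o[0],X[...,1]-o[1])<.02);P=X[m]
f=P[P[:,2]<.225];print('face',np.median(f,0), 'top',np.median(P[:,2][P[:,2]>o[2]+.017]))
```

```text
t 14.37 pos [ 0.5018 -0.2206  0.2174] jawdir -5.1 tooly [ 0.012 -0.001 -1.   ] F [ 0.6  1.  -1.6] w 0.35
offset [-0.0032  0.1149  0.0011] yaw -0.2 (tool y down => -world)
3396 0.079 [ 510.4 -158.2] [35.3 43.6] 84.6
face [ 0.50194904 -0.2124983   0.20344958] top 0.23808954792479614
```

Request:
move_arm([
  {"offset":[-0.003,0.0,0.001],"yaw":0,"jaw":255},
  {"offset":[-0.003,0.02,0.001],"yaw":0,"jaw":255},
  {"offset":[-0.003,0.045,0.001],"yaw":0,"jaw":255},
  {"offset":[-0.003,0.07,0.001],"yaw":0,"jaw":255},
  {"offset":[-0.003,0.09,0.001],"yaw":0,"jaw":255},
  {"offset":[-0.003,0.105,0.001],"yaw":0,"jaw":255},
  {"offset":[-0.003,0.113,0.001],"yaw":0,"jaw":255},
  {"offset":[-0.003,0.114,0.001],"yaw":0,"jaw":255},
  {"offset":[-0.003,0.114,0.001],"yaw":0,"jaw":255},
  {"offset":[-0.003,0.114,0.001],"yaw":0,"jaw":255},
])

```text
clock: 15.2
position: [0.5053, -0.2175, 0.1045]
ee_rot: [0.474, -0.518, 0.525, -0.48]
ft_force: [0.2, -0.2, -0.8]
grip_width: 0.348
```

Run:
```python
from h import *
p=snap('wrist','w6.png');X=cloud(p)
goto([0.5045,-0.2176,0.1025],-4.9)
rect(X,.075,.084,(.510,-.158),.04)
rect(X,.119,.13,(.5045,-.2176),.02)
o=manip.get_obs();R=Rn.from_quat(o['ee_rot']).as_matrix();w=o['position']+R[:,1]*.0422
g=np.radians(-4.9);d=w-[.5052,-.2176,.06];print('window in beam',np.cos(g)*d[0]+np.sin(g)*d[1],-np.sin(g)*d[0]+np.cos(g)*d[1],d[2])
snap('scene','s6.png')
s=snap('top','t6.png')['pixels'];
a=cv2.imread('pics/s6.png')[130:280,160:430];b=cv2.imread('pics/w6.png')[60:420,120:440]
a=cv2.resize(a,None,fx=2.2,fy=2.2,interpolation=2)
b=cv2.resize(b,(int(b.shape[1]*.9),int(b.shape[0]*.9)))[:a.shape[0]]
c=np.zeros((a.shape[0],600,3),np.uint8)
cv2.imwrite('pics/f6.png',cv2.resize(np.vstack([a,cv2.resize(b,(a.shape[1],int(a.shape[1]/b.shape[1]*b.shape[0])))])[:,:],None,fx=.62,fy=.62) if 1 else c)
```

```text
t 15.25 pos [ 0.5053 -0.2177  0.1046] jawdir -5.1 tooly [ 0.013 -0.002 -1.   ] F [ 0.  -0.4 -1.3] w 0.347
offset [-0.0001  0.0021 -0.0008] yaw -0.2 (tool y down => -world)
9399 0.079 [ 510.4 -158. ] [35.9 43.9] 85.4
6277 0.125 [ 504.9 -217.2] [24.2 35.6] 84.4
window in beam 0.0006575539406715193 -0.0001608344697676152 0.002443118764971719
```

View pics/f6.png

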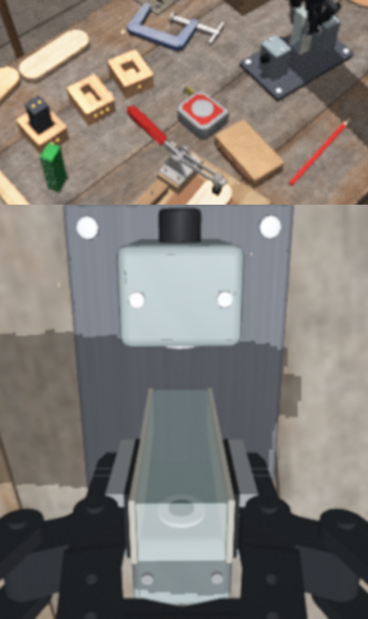

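The glass sits square between the posts with the lens showing through it. The block is in its slot, and the bystanders and green bar have not moved.

Request:
move_arm([
  {"offset":[0,0.001,0],"yaw":0,"jaw":255},
  {"offset":[0,0.001,0],"yaw":0,"jaw":255},
  {"offset":[0,0.001,0],"yaw":0,"jaw":255},
  {"offset":[0,0.001,0],"yaw":0,"jaw":255},
  {"offset":[0,0.001,0],"yaw":0,"jaw":255},
  {"offset":[0,0.001,0],"yaw":0,"jaw":255},
])

```text
clock: 15.85
position: [0.505, -0.218, 0.1035]
ee_rot: [0.474, -0.518, 0.525, -0.48]
ft_force: [0.1, -0.4, -1.8]
grip_width: 0.343
```

Run:
```python
from h import *
goto([0.5045,-0.2176,0.1025],-4.9)
print(abs(manip.get_obs()['joint_velocities']).max(), manip.hand_in())
```

```text
t 15.85 pos [ 0.505  -0.218   0.1035] jawdir -5.1 tooly [ 0.013 -0.002 -1.   ] F [ 0.1 -0.4 -1.8] w 0.343
offset [-0.0004  0.001  -0.0006] yaw -0.2 (tool y down => -world)
the job is handed in; nothing more can be done
0.001665997491241055 None
```

I put the dark block in the square slot and let go of it. The test glass, gripped only by its frosted faces, is now held still between the posts. I handed the job in at 15.9 s, and the hand-in reports no verdict.

- **Block:** after release its centre was about 1 mm from the slot's. Its top measured 84 mm above the bench against 85 mm nominal, so it is fully home, and its top face looked level.
- **Glass:** the last full check put its window point 0.7 mm from the beam sideways, 0.2 mm along it and 2.4 mm above it. I then lowered it about 1 mm. The jaws are within 0.2° of square to the beam and the tool is about 0.013 rad off vertical. The wrist force shows no sign of the glass touching the gauge.
- **Rest of the bench:** the final picture showed the bystanders and the green look-alike where they were. I judged that by eye, not by measurement.

No check failed or disagreed.

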